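# Wedge the display panel into its stand

## Task

Take the wooden tapping tool off the green mat and use it to tap the orange wedge down into the slot of the stand until it stops going in, so that the sliding jaw holds the foot of the clear display panel tight against the fence; do not strike or press so hard that the wedge would split. Push nothing in the stand with the gripper itself, leave the other things where they are, and stand the tool upright back on the mat.

Things in the scene. Friction and masses are not known exactly. Their poses are not given: they have to be found in the camera images.
- tamper_handle (a point): Tapping tool, standing upright on the green mat: a round block with a brown band, 46 mm in diameter, under a round pale wooden handle 28 mm in diameter and 70 mm long; 120 mm high in all, 0.2 to 0.33 kg. The point is on its axis half-way up the handle, 85 mm above the striking face; z points up. The striking face is a black springy pad, 40 mm across, giving 1 mm per 6 N, 7 mm at most.
- wedge_head (a point): Centre of the top face of the orange wedge's head: 36 x 25 mm, level, the face that is struck. The wedge is started loosely in the slot, upright; straight down is the way in. It goes 10 to 40 mm deeper before it is stopped; how far cannot be told from poses: 1 mm of play in the clamp is 5 mm of wedge.
- wedge: The orange wedge, 85 mm long, 36 mm wide (stand's x), 8 mm thick at the tip and 25 mm at the head, one face vertical, one sloping 1 in 5; origin at the lower edge of the vertical face, z up. It slides in under 2 to 4 N, then 5 to 10 N once it moves the panel, and stays where it is left; once the panel is clamped it yields under 1 mm more. Firm taps of 15 to 25 N make it tight; over 35 N splits it.
- slot (a point): Mouth of the stand's slot: in the middle of the opening, level with the top of the walls, 80 mm above the table. The stand's axes: y is the clamping direction (wall, wedge, jaw, panel foot, fence), x runs along the wall, z up.
- stand: The fixed timber stand: plywood board 150 x 138 x 10 mm with a wall 70 mm high on it; origin at the centre of the board's underside. It carries the wall, the slot and the jaw.
- jaw (a joint): Dark wooden sliding jaw (3 N of friction in its guide) between wedge and panel foot: metres moved along the stand's +y, 0 at the start; it meets the foot after about 1.5 mm and stops when the foot is tight against the fence's packing, after about 2.5 to 8 mm.
- panel: Clear display panel (110 mm wide, 6 mm thick) rising from a loose wooden foot 110 x 44 x 45 mm that stands on the board between jaw and fence; origin at the centre of the foot's underside; its top is 130 mm above the table. 0.25 kg.
- fence: Fixed wooden fence, 120 x 18 x 60 mm, beyond the panel foot; origin at the centre of its underside. On the face towards the foot it carries a cork packing strip that stands 0 to 5 mm proud, differently each time, so the play between foot and fence cannot be measured.
- mat: Green cutting mat lying fixed on the table, 240 mm (its x) by 200 mm (its y), 3 mm thick; origin at the centre of its underside.
- spare_wedge: A spare brown wooden wedge lying on the mat, 85 x 36 x 25 mm: leave it alone.
- tape: Roll of yellow tape lying flat, 90 mm in diameter, 24 mm high: leave it alone.
- glue: White bottle, 150 mm high: leave it alone.
- pot: Blue cup, 100 mm high: leave it alone.
- sample: Small clear block on a dark wooden plate, 90 x 70 x 32 mm: leave it alone.
- screws: Grey tray, 120 x 90 x 40 mm: leave it alone.
- offcut: Plywood offcut, 120 x 45 x 30 mm: leave it alone.

How it is judged:
On the way, in this order (a step that is already met when the one before it is completed fails the run):
1. the tapping tool is lifted off the mat (z of tamper_handle in the frame of mat above 0.125 m), for 0.1 s.
2. the wedge, driven by the tool, clamps the panel foot tight against the fence (contact force between panel and fence above 2 N), for 0.2 s.
At the end, for the whole second after the job is handed in: The wedge stands in the slot (within 0.1 rad of upright) at rest and keeps the panel foot pressed against the fence with more than 2 N, the panel upright within 0.06 rad; the tapping tool stands released and upright (within 0.1 rad) on the green mat, its axis within the mat's outline (contact force between panel and fence above 2 N and angle between panel's own z axis and vertical below 0.06 rad and angle between each of wedge, tamper_handle's own z axis and vertical below 0.1 rad and linear speed of wedge below 0.01 m/s and x of tamper_handle in the frame of mat between -0.12 and 0.12 m and y of tamper_handle in the frame of mat between -0.1 and 0.1 m and z of tamper_handle in the frame of mat between 0.083 and 0.093 m); the robot touches nothing.
It fails at once if the wedge is struck or pressed with more than 35 N (contact force between tamper and wedge above 35 N).
It fails at once if the gripper or arm itself pushes the wedge, the panel, the stand or the fence (contact force between any of the arm, the fingers and wedge above 2 N or contact force between any of the arm, the fingers and stand above 2 N or contact force between any of the arm, the fingers and panel above 2 N or contact force between any of the arm, the fingers and fence above 2 N).
It fails at once if the tool pushes the panel (contact force between tamper and panel above 3 N).
It fails at once if the panel is tipped (angle between panel's own z axis and vertical above 0.2 rad).
It fails at once if another thing is moved by more than 30 mm (distance of any of spare_wedge, tape, glue, pot, sample, screws, offcut from where it was at the start of the episode above 0.03 m).
It also fails if it takes over 51 s, if anything falls off the work surface, if the arm or the gripper's body presses on something with over 40 N, if the wrist force passes 120 N, or if a joint passes its speed limit or range.

## Robot

A 6-joint arm with a two-finger parallel gripper is mounted at the origin on the work surface. World frame = base frame: x ahead of the robot, y to its left, z up, the work surface at z = 0. Lengths are in m, angles in rad, forces in N, time in s.
With the tool pointing down it reaches from about 0.4 to 0.825 m from the base axis. Payload 7 kg.
Tool frame: the origin (TCP) lies on the centre line of the jaws, within the pads' length; the fingertips stand 11 mm ahead of it and the grasp point (between the pads) lies 8 mm behind it; z points along the fingers, y is the direction in which the jaws open and shut (so a half turn about z gives the same grasp; the last joint's range is limited). The gripper opens to 88 mm and grips with 3 to 60 N. Pads are 19 mm wide; open, the fingers measure 130 mm over their backs; the gripper's body (78 mm by 193 mm) begins 47 mm behind the grasp point.
Start: joints at [0.288, 0.359, 0.012, 0, -1.224, -0.288], TCP at [0.675, -0, 0.238] pointing down, gripper open.
Joint ranges: [-3.07, 3.07], [-1.43, 2.12], [-1.02, 1.25], [-3.03, 1.67], [-3.05, -0], [-3.03, 3.03]. Speed limits (rad/s): [2.39, 2.39, 3.01, 3.14, 3.14, 3.14].

## Interface

Orientations are given as [roll, pitch, yaw] about the fixed x, y, z axes, in that order (R = Rz(yaw) Ry(pitch) Rx(roll)).
In Python, from station import * gives the robot as it stands.
- The arm moves only by the tool play_rows, never from a script. Its argument "targets" is a list of rows, each a list of 7 numbers: the turn, a rotation vector about the world's x, y, z in rad, then the shift along the world's x, y, z in m, then the opening, from 0 (shut) to 1 (fully open). A call has 1 to 12 rows; each row shifts and turns the pose as measured when the row begins; what a row does not reach is not made up. A row lasts 1/8 s, in which the tool goes at most 62.5 mm and 10.7 degrees, less where a joint would pass 70% of its speed; a pose out of reach is approached as far as the arm can. A call is refused whole if a number of a shift passes 0.0625 or a number of a turn 0.188, either way. A call with a gripper value outside its range is refused whole. The fingers move at their own pace and stop on an object; "grip_force" is the grip in N (left out, the last holds). Time passes only in rows, so rows that do not move let the fingers close. It gives the time, the measured TCP pose, the force and the opening at its end, in the units of the state.
- get_state(): the state, without advancing time (a new reading comes with each control period).
- grab_frame(name): name is "scene" or "side" or "wrist"; returns (picture, depth): 384x512x3 uint8, blue, green, red; 384x512 float32, m along the optical axis (not along the pixel's ray), 0 where there is no reading.
- camera_params(name): a dict with "camera_matrix" (3x3 intrinsics, pixels), "extrinsics" (4x4, takes a point from world to camera coordinates); the wrist camera has in their place "hand_eye" (4x4, takes a point from camera to tool coordinates, whose origin is the TCP and whose axes are the flange's). Camera axes: x right, y up, looking along -z (the intrinsics and any distortion apply to the point x, -y, -z); pixel columns grow to the right and rows downward; lengths in m; the calibration is good to about 2 mm. A picture is of the moment at which its call begins: read the wrist's pose just before it. camera_params takes no time and is no camera call.
- job_done(): hands the job in, once; it reports no verdict.
The state is a dict: "t": time; "q": joint angles; "qd": joint speeds; "joint_efforts": joint torques, N m; "eef_pos": TCP position; "ee_rot": TCP orientation; "force": force on the tool from outside, world axes, zero at the start; "moment": the same for the moment, N m; "width": finger opening in m.
Only numpy, scipy, OpenCV 4.12 (cv2) and the standard library are available. Lean on these libraries where they do the work, as an engineer would, in place of code of your own. Each camera call takes 0.05 s, during which the arm holds its last target.

## Working session

There is one attempt and no reset: what is moved stays moved. The work goes in short steps, Python scripts to look and compute and a tool call to move; the robot and the scene stay as the last step left them, time stands still between calls to the robot, and variables do not carry over. Pictures are saved under pics/ and viewed, and the job is handed in when it is done.

Besides the shell and the picture viewer there is one more tool, called after "Call:" by a JSON object that holds its "api" and its "payload". play_rows: Moves the arm, as the interface text tells. Its arguments: {"type":"object","properties":{"targets":{"type":"array","items":{"type":"array","items":{"type":"number"}}},"grip_force":{"type":"number"}},"required":["targets"]}

```bash
ls; mkdir -p pics
python3 - <<'E'
from station import *
import cv2,numpy as np
print(get_state())
for n in ["scene","side","wrist"]:
    im,d=grab_frame(n); cv2.imwrite(f"pics/{n}0.png",im); np.savez(f"{n}0.npz",im=im,d=d)
    print(n,camera_params(n),d[d>0].min(),d.max())
E
```

```text
pics
{'t': 0.0, 'q': array([ 2.88063001e-01,  3.59346919e-01,  1.10513810e-02, -3.23841900e-04,
       -1.22413720e+00, -2.88138237e-01]), 'qd': array([-6.43683472e-04, -7.80275505e-05,  1.06444311e-03,  7.97320127e-04,
        9.42853075e-04, -5.63628298e-04]), 'joint_efforts': array([-8.00930356e-04, -5.82726967e+01,  2.93058443e+01,  6.99745238e+00,
        6.93249181e-03, -2.06530804e-04]), 'eef_pos': array([ 6.74513146e-01, -6.46638282e-05,  2.36650029e-01]), 'ee_rot': array([ 3.13993719e+00, -1.73172384e-04, -1.57098170e+00]), 'force': array([-0.0313757 ,  0.27760993,  0.29255692]), 'moment': array([ 0.00806768,  0.02339512, -0.01468051]), 'width': 0.08749700215931619}
scene {'camera_matrix': array([[365.1062768 ,   0.        , 251.87651503],
       [  0.        , 365.1062768 , 197.20129214],
       [  0.        ,   0.        ,   1.        ]]), 'extrinsics': array([[-0.04773302,  0.99884875, -0.00476828,  0.03953023],
       [-0.6567192 , -0.02778569,  0.75362315,  0.28468186],
       [ 0.75262305,  0.03910413,  0.65728944, -1.7012926 ],
       [ 0.        ,  0.        ,  0.   
[... 355 characters left out ...]
,
       [-0.16793977, -0.7720424 ,  0.61298186, -1.10351359],
       [ 0.        ,  0.        ,  0.        ,  1.        ]])} 0.57378477 3.5993147
wrist {'camera_matrix': array([[296.600455  ,   0.        , 254.30125494],
       [  0.        , 296.600455  , 189.55605741],
       [  0.        ,   0.        ,   1.        ]]), 'hand_eye': array([[-8.34239420e-04,  9.67253250e-01,  2.53811848e-01,
         6.77488964e-02],
       [ 9.99998978e-01,  1.10164883e-03, -9.11442263e-04,
        -2.59928989e-04],
       [-1.16120702e-03,  2.53810828e-01, -9.67253181e-01,
        -1.47646374e-01],
       [ 0.00000000e+00,  0.00000000e+00,  0.00000000e+00,
         1.00000000e+00]])} 0.05000117 1.1971421
```

View pics/scene0.png

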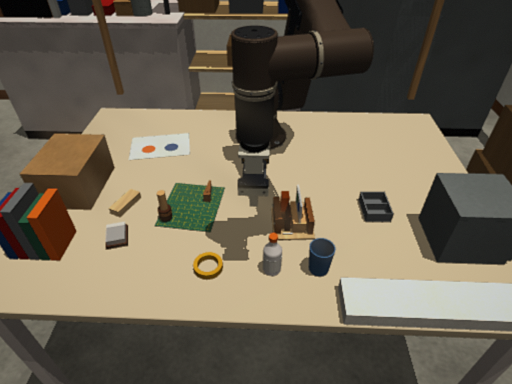

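View pics/side0.png

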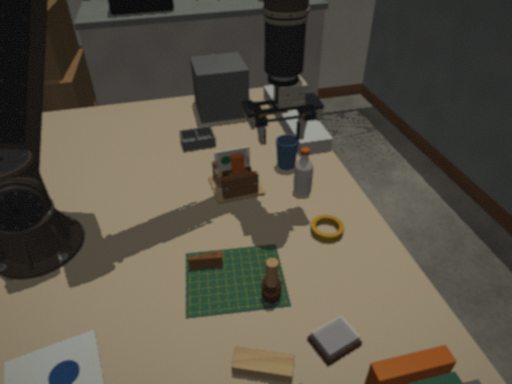

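View pics/wrist0.png

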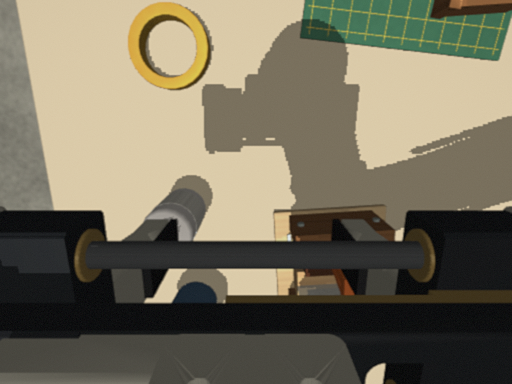

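The scene view shows the tool near (164,208) on the mat and the stand near (295,215), with the orange wedge at about (285,198). The side view shows the tool at (271,283) and the stand at (237,175). I'll measure both from these.

```bash
cat > h.py <<'E'
import numpy as np,cv2
from scipy.spatial.transform import Rotation as Ro
from station import *
def cam(n,st=None):
    p=camera_params(n);K=p["camera_matrix"]
    if n=="wrist":
        T=np.eye(4);T[:3,:3]=Ro.from_euler('xyz',st["ee_rot"]).as_matrix();T[:3,3]=st["eef_pos"]
        C=T@p["hand_eye"]
    else: C=np.linalg.inv(p["extrinsics"])
    return K,C
def cloud(n,d,st=None):
    K,C=cam(n,st);v,u=np.mgrid[0:d.shape[0],0:d.shape[1]]
    P=np.stack([(u-K[0,2])/K[0,0]*d,-(v-K[1,2])/K[1,1]*d,-d],-1)
    return P@C[:3,:3].T+C[:3,3]
def onplane(n,uv,z,st=None):
    K,C=cam(n,st);uv=np.atleast_2d(uv).astype(float)
    r=np.stack([(uv[:,0]-K[0,2])/K[0,0],-(uv[:,1]-K[1,2])/K[1,1],-np.ones(len(uv))],-1)@C[:3,:3].T
    o=C[:3,3];return o+r*((z-o[2])/r[:,2])[:,None]
E
python3 - <<'E'
from h import *
for n,bx in [("scene",(140,170,340,290)),("side",(170,90,370,320))]:
    z=np.load(n+"0.npz");x0,y0,x1,y1=bx
    s=4 if n=="scene" else 2.5
    cv2.imwrite(f"pics/{n}0c.png",cv2.resize(z["im"][y0:y1,x0:x1],None,fx=s,fy=s,interpolation=cv2.INTER_CUBIC))
    P=cloud(n,z["d"]);hsv=cv2.cvtColor(z["im"],cv2.COLOR_BGR2HSV)
    # mat
    m=((hsv[...,0]>50)&(hsv[...,0]<85)&(hsv[...,1]>90)&(abs(P[...,2])<.012)).astype(np.uint8)
    m=cv2.morphologyEx(m,cv2.MORPH_CLOSE,np.ones((7,7)))
    c=max(cv2.findContours(m,0,2)[0],key=cv2.contourArea)
    q=onplane(n,c[:,0],.003)[:,:2].astype(np.float32)
    print(n,"mat",cv2.minAreaRect(q))
    M=cv2.minAreaRect(q)[0]
    # tall objects near mat
    R=(abs(P[...,0]-M[0])<.13)&(abs(P[...,1]-M[1])<.13)&(P[...,2]>.07)
    Q=P[R];print("tool pts",len(Q),Q.min(0),Q.max(0),np.median(Q,0))
    R2=(P[...,2]>.105)&(P[...,2]<.14)&R
    print("top",P[R2].mean(0))
    # stand region
    S=(abs(P[...,1])<.25)&(P[...,2]>.012)&(P[...,2]<.15)&(P[...,0]>.4)&(P[...,0]<.9)
    o=S&(hsv[...,1]>170)&(hsv[...,0]<12)
    Q=P[o];print("orangeish",len(Q),np.percentile(Q,[2,50,98],axis=0))
E
```

```text
scene mat ((0.4926786422729492, -0.2374456822872162), (0.19384293258190155, 0.23344185948371887), 83.7703628540039)
tool pts 137 [ 0.54815635 -0.33040947  0.07051836] [ 0.57979268 -0.30246333  0.1256837 ] [ 0.57263784 -0.31445398  0.10598739]
top [ 0.56797649 -0.31595484  0.11811868]
orangeish 168 [[0.55649618 0.04874648 0.0387312 ]
 [0.5896511  0.09051698 0.13568671]
 [0.78028026 0.10503934 0.14967156]]
side mat ((0.4909436106681824, -0.2446891963481903), (0.1848125159740448, 0.22897519171237946), 84.65151977539062)
tool pts 297 [ 0.54807378 -0.33133968  0.07006675] [ 0.57519454 -0.30272079  0.12508339] [ 0.55942944 -0.32564301  0.10824673]
top [ 0.56081701 -0.3210969   0.1188515 ]
orangeish 169 [[0.55571122 0.04339884 0.08211905]
 [0.57418291 0.08325374 0.11965286]
 [0.77110387 0.09968524 0.14505192]]
```

View pics/scene0c.png

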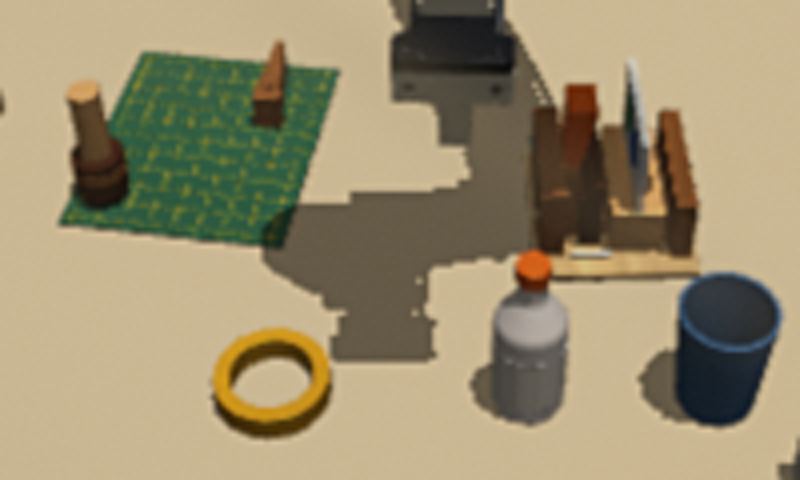

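View pics/side0c.png

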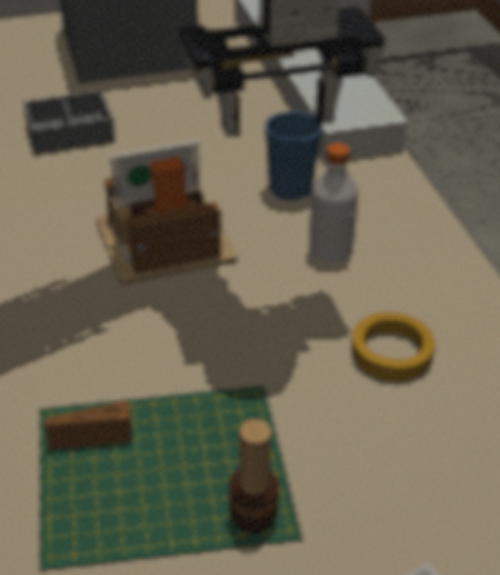

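Run:
```python
from h import *
for n in ["scene","side"]:
    z=np.load(n+"0.npz")
    P=cloud(n,z["d"]);hsv=cv2.cvtColor(z["im"],cv2.COLOR_BGR2HSV)
    near=(abs(P[...,0]-.56)<.06)&(abs(P[...,1]+.318)<.05)
    print(n)
    for a,b in [(.04,.06),(.06,.08),(.08,.1),(.1,.116),(.116,.13)]:
        m=near&(P[...,2]>a)&(P[...,2]<b);Q=P[m];print(a,len(Q),Q.mean(0).round(4),Q.min(0).round(4),Q.max(0).round(4))
    m=near&(P[...,2]>.116)&(hsv[...,2]>120)
    v,u=np.nonzero(m);print("top px",u.mean(),v.mean(),u.min(),u.max(),v.min(),v.max(),onplane(n,[u.mean(),v.mean()],.123))
    w=(abs(P[...,0]-.57)<.1)&(abs(P[...,1]-.09)<.06)&(P[...,2]>.085)&(hsv[...,1]>150)&(hsv[...,0]<14)
    v,u=np.nonzero(w);print("wedge px",len(u),u.min(),u.max(),v.min(),v.max())
    for a in range(v.min(),v.max()+1):
        s=v==a;print(a,u[s].min(),u[s].max(),P[a,u[s]].mean(0).round(4),P[a,u[s],2].max().round(4))
    for a in range(v.min()-1,v.min()+8): print(a,hsv[a,u.min()-2:u.max()+3].tolist())
```

```text
scene
0.04 95 [ 0.5737 -0.3132  0.0499] [ 0.5435 -0.3394  0.0402] [ 0.5888 -0.2943  0.0597]
0.06 37 [ 0.573  -0.3147  0.0697] [ 0.5607 -0.3304  0.0606] [ 0.5795 -0.304   0.0796]
0.08 39 [ 0.5724 -0.313   0.0902] [ 0.5585 -0.3303  0.0804] [ 0.5783 -0.3025  0.0994]
0.1 30 [ 0.5729 -0.3141  0.1083] [ 0.5629 -0.3298  0.1001] [ 0.5785 -0.3033  0.1159]
0.116 49 [ 0.5657 -0.3165  0.1213] [ 0.5482 -0.3298  0.1164] [ 0.5798 -0.3036  0.1257]
top px 159.97435897435898 192.53846153846155 156 164 190 195 [[ 0.56453742 -0.31641446  0.123     ]]
wedge px 131 280 288 191 210
191 282 288 [0.5567 0.0956 0.1376] 0.1397
192 282 288 [0.5614 0.0955 0.1374] 0.1394
193 282 288 [0.5661 0.0954 0.1371] 0.1384
194 282 288 [0.5708 0.0954 0.1368] 0.1382
195 282 288 [0.5754 0.0953 0.1366] 0.1383
196 282 288 [0.581  0.0951 0.1371] 0.1384
197 282 288 [0.5863 0.095  0.1375] 0.1391
198 282 288 [0.5902 0.095  0.1367] 0.1386
199 281 288 [0.5901 0.0936 0.1323] 0.1347
200 281 288 [0.5904 0.0938 0.1283] 0.1298
201 280 287 [0.5849 0.0912 0.119 ] 0.1246
202 280 287 [0.5861 0.0913 0.1158] 0.122
203 280 287 [0.5858 0.0916 0.11
[... 5179 characters left out ...]
 191, 84], [11, 207, 80], [11, 192, 77], [12, 207, 75], [11, 207, 75], [12, 215, 76], [11, 190, 75], [12, 199, 73], [11, 188, 72], [10, 182, 70], [8, 124, 66], [13, 53, 67], [17, 32, 71]]
159 [[49, 85, 42], [18, 138, 48], [11, 171, 64], [13, 202, 72], [11, 191, 76], [11, 196, 74], [11, 201, 71], [11, 181, 72], [11, 193, 70], [12, 200, 70], [11, 190, 71], [11, 197, 70], [12, 207, 69], [11, 203, 68], [9, 118, 69], [10, 64, 72], [23, 29, 71]]
160 [[48, 109, 42], [18, 144, 46], [12, 160, 62], [12, 195, 68], [12, 190, 71], [11, 191, 72], [11, 193, 70], [11, 196, 69], [11, 196, 69], [11, 203, 69], [11, 177, 72], [12, 206, 68], [11, 200, 70], [10, 187, 71], [8, 129, 71], [13, 67, 72], [13, 32, 72]]
```

Call:
{"api": "play_rows", "payload": {"targets": [[0,0,0,-0.0185,-0.053,0,1],[0,0,0,-0.0185,-0.053,0,1],[0,0,0,-0.0185,-0.053,0,1],[0,0,0,-0.0185,-0.053,0,1],[0,0,0,-0.0185,-0.053,0,1],[0,0,0,-0.0185,-0.053,0,1],[0,0,0,0,0,0,1]]}}

```text
t: 1.02
eef_pos: [0.5583, -0.3256, 0.2338]
ee_rot: [3.136, 0.0, -1.568]
force: [-0.1, 0.2, 0.1]
width: 0.0878
```

Run:
```python
from h import *
st=get_state();im,d=grab_frame("wrist");cv2.imwrite("pics/w1.png",im)
print(st["t"],st["eef_pos"],st["ee_rot"],st["force"])
P=cloud("wrist",d,st)
Q=P[(P[...,2]>.11)&(P[...,2]<.135)&(d>0)&(abs(P[...,0]-.563)<.04)&(abs(P[...,1]+.317)<.04)]
print(len(Q),Q.mean(0),Q.min(0),Q.max(0)) if len(Q) else 0
# panel location from scene/side at start
for n in ["scene","side"]:
    z=np.load(n+"0.npz");P=cloud(n,z["d"])
    m=(P[...,0]>.5)&(P[...,0]<.65)&(P[...,1]>.03)&(P[...,1]<.24)&(P[...,2]>.015)&(P[...,2]<.16)
    Q=P[m]
    for a,b in [(.02,.04),(.05,.075),(.075,.085),(.09,.1),(.1,.11),(.11,.12),(.12,.13),(.13,.145)]:
        k=(Q[:,2]>a)&(Q[:,2]<b);h=np.histogram(Q[k,1],bins=np.arange(.03,.25,.01))[0];print(n,a,h)
```

```text
1.025 [ 0.55826419 -0.32561935  0.23384649] [ 3.13611578e+00  2.10324421e-04 -1.56793124e+00] [-0.0765122   0.1585888   0.12345357]
754 [ 0.56232053 -0.31818519  0.12218462] [ 0.54851264 -0.3305273   0.11011269] [ 0.57569946 -0.30303242  0.12523528]
scene 0.02 [ 0  0  4 14 13 11 13 12 16 21 10 14 15 14 17 12  1  0  0  0  0]
scene 0.05 [ 0  0 10 19 16 16 22 19 21 66 75 20 42 60 94 66  0  0  0  0  0]
scene 0.075 [ 0  0  9 66 68 29 13 41 13  0  5  7  0  0  1  0  0  0  0  0  0]
scene 0.09 [ 0  0  0  0  0  9  7  0  0  0 11  8  0  0  0  0  0  0  0  0  0]
scene 0.1 [ 0  0  0  0  0  6  8  1  0  0 13  6  0  0  0  0  0  0  0  0  0]
scene 0.11 [ 0  0  0  0  0  8  8  2  0  0 13  8  0  0  0  0  0  0  0  0  0]
scene 0.12 [ 0  0  0  0  0  9  6  3  0  0 18 24  0  0  0  0  0  0  0  0  0]
scene 0.13 [ 0  0  0  0  0 25 27 19  0  0  7 11  0  0  0  0  0  0  0  0  0]
side 0.02 [  0   0  63 128   2   1   0   0  17   3   3   3   2   6   2   2   0   0
   0   0   0]
side 0.05 [  0   0  81 161   5   0  10   8  10  14  66  36   3  13   7   4   0   0
   0   0   0]
side 0.075 [ 0  0 22 91 71 49 23 32 13  0 41 15  0  0  0  0  0  0  0  0  0]
side 0.09 [ 0  0  0  0  1 34  2  0  0  0 48 12  0  0  0  0  0  0  0  0  0]
side 0.1 [ 0  0  0  0  1 31  3  0  0  0 50 12  0  0  0  0  0  0  0  0  0]
side 0.11 [ 0  0  0  0  1 34  1  2  0  0 47 33  0  0  0  0  0  0  0  0  0]
side 0.12 [ 0  0  0  0  2 35  2  1  0  0 57 57  1  0  0  0  0  0  0  0  0]
side 0.13 [ 0  0  0  0  0 44 23 18  0  0 18  6  0  0  0  0  0  0  0  0  0]
```

View pics/w1.png

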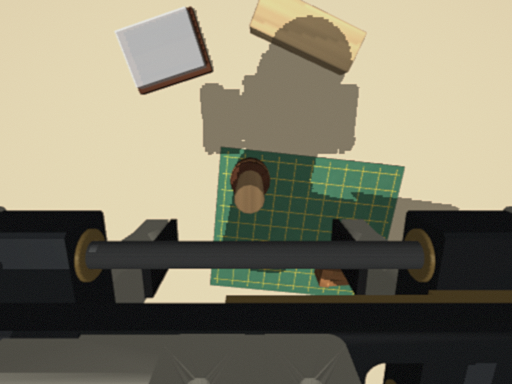

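The wrist view shows the handle top at about (249,193) in pixels. Its world position is about (0.5625, -0.3175), which agrees with both fixed cameras. I'm descending in two stages.

Call:
{"api": "play_rows", "payload": {"targets": [[0,-0.005,0,0.004,0.008,-0.03,1],[0,0,0,0,0,-0.04,1],[0,0,0,0,0,-0.03,1],[0,0,0,0,0,0,1]]}}

```text
t: 1.58
eef_pos: [0.5646, -0.3126, 0.1318]
ee_rot: [-3.14, 0.001, -1.564]
force: [-0.3, -1.1, -0.4]
width: 0.0877
```

Call:
{"api": "play_rows", "payload": {"targets": [[0,0,-0.005,-0.002,-0.005,0,1],[0,0,0,0,0,-0.025,1],[0,0,0,0,0,-0.02,1],[0,0,0,0,0,0,1]]}}

```text
t: 2.08
eef_pos: [0.5668, -0.3181, 0.0927]
ee_rot: [-3.132, -0.003, -1.567]
force: [0.3, -0.7, 0.8]
width: 0.0876
```

Call:
{"api": "play_rows", "payload": {"targets": [[0,0.008,0,-0.004,0,-0.01,1],[0,0,0,0,0,0,1],[0,0,0,0,0,0,1]]}}

```text
t: 2.45
eef_pos: [0.5644, -0.3188, 0.0858]
ee_rot: [-3.135, -0.004, -1.566]
force: [0.1, 0.3, -0.2]
width: 0.0875
```

Call:
{"api": "play_rows", "payload": {"targets": [[0.004,0.007,0,-0.002,0.001,-0.006,1],[0,0,0,0,0,0,1]]}}

```text
t: 2.7
eef_pos: [0.5625, -0.3178, 0.08]
ee_rot: [3.141, -0.0, -1.566]
force: [0.2, 0.1, -0.3]
width: 0.0872
```

Call:
{"api": "play_rows", "payload": {"targets": [[0,0,0,0,0,0,0],[0,0,0,0,0,0,0],[0,0,0,0,0,0,0],[0,0,0,0,0,0,0],[0,0,0,0,0,0,0],[0,0,0,0,0,0,0],[0,0,0,0,0,0,0]], "grip_force": 50}}

```text
t: 3.58
eef_pos: [0.5626, -0.3178, 0.0801]
ee_rot: [3.141, -0.0, -1.566]
force: [-0.4, 0.0, -0.2]
width: 0.0273
```

Call:
{"api": "play_rows", "payload": {"targets": [[0,0,0,0,0,0.02,0],[0,0,0,0,0,0.035,0],[0,0,0,0,0,0.045,0],[0,0,0,0,0,0.045,0],[0,0,0,0,0,0.03,0],[0,0,0,0,0,0,0],[0,0,0,0,0,0,0]]}}

```text
t: 4.45
eef_pos: [0.5579, -0.3155, 0.2539]
ee_rot: [3.131, 0.005, -1.568]
force: [0.0, -0.2, -3.8]
width: 0.0274
```

Run:
```python
from h import *
st=get_state();print(st["t"],st["eef_pos"],st["ee_rot"],st["force"],st["width"])
for n in ["scene","side"]:
    im,d=grab_frame(n);cv2.imwrite(f"pics/{n}2.png",im);np.savez(n+"2.npz",im=im,d=d)
    P=cloud(n,d);x,y,z=st["eef_pos"]
    m=(abs(P[...,0]-x)<.035)&(abs(P[...,1]-y)<.035)
    for a in [.14,.16,.175]:
        Q=P[m&(P[...,2]>a)&(P[...,2]<a+.015)]
        if len(Q): print(n,a,len(Q),Q.min(0),Q.max(0))
    Q=P[m&(P[...,2]>.06)];print(np.percentile(Q[:,2],[0,1,3]))
```

```text
4.45 [ 0.5579312  -0.31547739  0.25389541] [ 3.13104887  0.00544763 -1.56806836] [ 0.02789842 -0.24324475 -3.84653753] 0.0273944360172344
scene 0.175 31 [ 0.55652687 -0.33203779  0.17594342] [ 0.58041128 -0.29303243  0.18945586]
[0.17594342 0.18049704 0.18943598]
side 0.175 58 [ 0.5351701  -0.33634315  0.17667672] [ 0.57412008 -0.30879646  0.18995025]
[0.17667672 0.18460493 0.19624052]
```

View pics/side2.png

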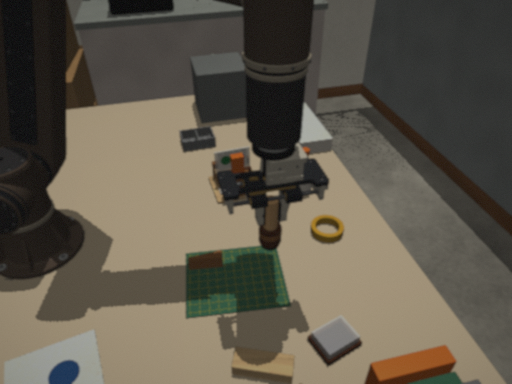

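The tool is held: width is 27 mm, and the wrist force shows about 3.8 N of weight. The side view shows it clear of the mat at about (270,235). Next I carry it over to the wedge.

Call:
{"api": "play_rows", "payload": {"targets": [[-0.005,-0.01,0,0.003,0.03,0.004,0],[0,0,0,0.002,0.05,0.002,0],[0,0,0,0.002,0.06,0.001,0],[0,0,0,0.002,0.06,0.001,0],[0,0,0,0.002,0.06,0.001,0],[0,0,0,0.002,0.055,0,0],[0,0,0,0.001,0.045,0,0],[0,0,0,0,0.03,0,0],[0,0,0,0,0,0,0],[0,0,0,0,0,0,0]]}}

```text
t: 5.8
eef_pos: [0.5655, 0.0856, 0.248]
ee_rot: [3.119, -0.003, -1.57]
force: [-0.3, -0.7, -2.6]
width: 0.0274
```

Call:
{"api": "play_rows", "payload": {"targets": [[0.003,-0.022,0,0.0065,0.0075,0,0],[0,0,0,0,0,0,0],[0,0,0,0,0,0,0]]}}

```text
t: 6.18
eef_pos: [0.5723, 0.0914, 0.2473]
ee_rot: [3.141, -0.0, -1.573]
force: [-0.2, -0.7, -2.0]
width: 0.0272
```

Run:
```python
from h import *
st=get_state();print(st["t"],st["eef_pos"],st["ee_rot"],st["force"],st["width"])
for n,bx in [("scene",(240,150,340,250)),("side",(190,110,290,210))]:
    im,d=grab_frame(n);x0,y0,x1,y1=bx
    cv2.imwrite(f"pics/{n}3.png",cv2.resize(im[y0:y1,x0:x1],None,fx=5,fy=5,interpolation=cv2.INTER_CUBIC));np.savez(n+"3.npz",im=im,d=d)
    P=cloud(n,d);x,y,z=st["eef_pos"]
    m=(abs(P[...,0]-x)<.04)&(abs(P[...,1]-y)<.04)
    for a in np.arange(.13,.24,.01):
        Q=P[m&(P[...,2]>a)&(P[...,2]<a+.01)]
        if len(Q): print(n,a.round(2),len(Q),Q.min(0).round(4),Q.max(0).round(4))
```

```text
6.175 [0.57234637 0.09144551 0.24727017] [ 3.14148840e+00 -1.99887593e-04 -1.57274985e+00] [-0.20573068 -0.73837227 -2.03555005] 0.02724688427373985
scene 0.13 70 [0.5533 0.0823 0.1301] [0.592  0.1079 0.1394]
scene 0.14 1 [0.5848 0.1012 0.1407] [0.5848 0.1012 0.1407]
scene 0.16 1 [0.5884 0.0964 0.1685] [0.5884 0.0964 0.1685]
scene 0.17 22 [0.5766 0.0741 0.1702] [0.5935 0.1115 0.1799]
scene 0.18 30 [0.5778 0.0705 0.1802] [0.5966 0.1141 0.1899]
scene 0.19 36 [0.5776 0.0703 0.1901] [0.5975 0.1139 0.1999]
scene 0.2 39 [0.5784 0.0698 0.2   ] [0.5975 0.1128 0.21  ]
scene 0.21 65 [0.5582 0.0695 0.2101] [0.598  0.1125 0.22  ]
scene 0.22 37 [0.5646 0.0692 0.2201] [0.5941 0.1123 0.2271]
scene 0.23 4 [0.5732 0.078  0.2308] [0.5995 0.1052 0.2398]
side 0.13 81 [0.5536 0.0791 0.1302] [0.5903 0.1105 0.1389]
side 0.14 1 [0.5846 0.0871 0.14  ] [0.5846 0.0871 0.14  ]
side 0.16 1 [0.5808 0.0786 0.1696] [0.5808 0.0786 0.1696]
side 0.17 33 [0.5538 0.0705 0.1703] [0.5873 0.0894 0.18  ]
side 0.18 40 [0.549  0.0688 0.1812] [0.5906 0.0897 0.19  ]
side 0.19 45 [0.5492 0.068  0.19  ] [0.5913 0.092  0.1995]
side 0.2 52 [0.549  0.0674 0.2001] [0.5955 0.0915 0.2099]
side 0.21 79 [0.5499 0.0658 0.21  ] [0.5933 0.1119 0.22  ]
side 0.22 49 [0.5524 0.0697 0.2201] [0.5915 0.1018 0.2295]
side 0.23 41 [0.545  0.0764 0.23  ] [0.6009 0.089  0.2397]
```

View pics/scene3.png

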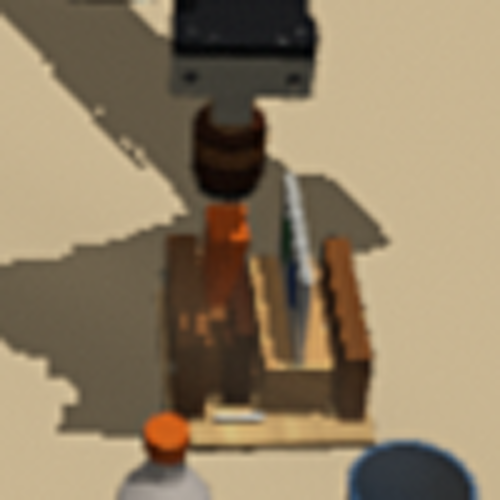

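View pics/side3.png

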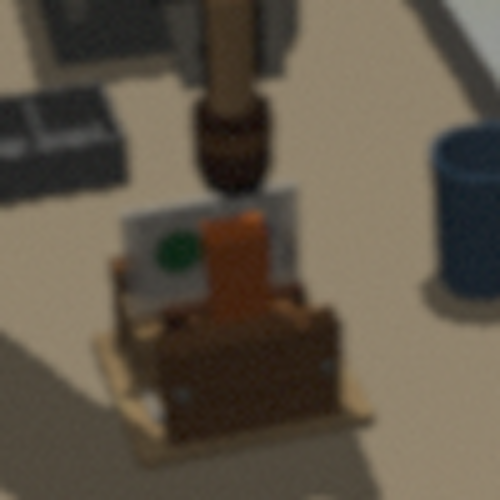

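The tool is centred over the wedge head, with its axis at (0.572, 0.091) against a head centre of about (0.572, 0.095), and the gap is about 33 mm. The panel is about 20 mm clear in y. I'm lowering to just above the head.

Call:
{"api": "play_rows", "payload": {"targets": [[0,0,0,0,0.002,-0.012,0],[0,0,0,0,0,-0.01,0],[0,0,0,0,0,-0.004,0],[0,0,0,0,0,0,0],[0,0,0,0,0,0,0]], "grip_force": 60}}

```text
t: 6.9
eef_pos: [0.5721, 0.0933, 0.2189]
ee_rot: [3.141, -0.001, -1.573]
force: [0.4, 0.2, -3.5]
width: 0.0269
```

Call:
{"api": "play_rows", "payload": {"targets": [[0,0,0,0,0,-0.002,0],[0,0,0,0,0,-0.002,0],[0,0,0,0,0,0,0]]}}

```text
t: 7.28
eef_pos: [0.5723, 0.0934, 0.2152]
ee_rot: [3.142, -0.0, -1.573]
force: [0.4, -0.0, -2.1]
width: 0.0276
```

Call:
{"api": "play_rows", "payload": {"targets": [[0,0,0,0,0,-0.002,0],[0,0,0,0,0,-0.002,0],[0,0,0,0,0,0,0]]}}

```text
t: 7.65
eef_pos: [0.5729, 0.0935, 0.2122]
ee_rot: [-3.14, 0.0, -1.573]
force: [-1.1, 1.3, -0.5]
width: 0.0273
```

Call:
{"api": "play_rows", "payload": {"targets": [[0,0,0,0,0,-0.002,0],[0,0,0,0,0,-0.002,0],[0,0,0,0,0,0,0]]}}

```text
t: 8.02
eef_pos: [0.5733, 0.0935, 0.2084]
ee_rot: [-3.139, 0.0, -1.573]
force: [-0.7, -0.9, -0.4]
width: 0.0272
```

Contact came at about z = 0.213 with roughly 3 N, so the wedge is sliding. I'm carrying on slowly.

Call:
{"api": "play_rows", "payload": {"targets": [[0,0,0,0,0,-0.002,0],[0,0,0,0,0,-0.002,0],[0,0,0,0,0,0,0]]}}

```text
t: 8.4
eef_pos: [0.5738, 0.0935, 0.2049]
ee_rot: [-3.138, 0.0, -1.572]
force: [-0.8, 0.1, 2.7]
width: 0.0272
```

Call:
{"api": "play_rows", "payload": {"targets": [[0,0,0,0,0,-0.0015,0],[0,0,0,0,0,-0.0015,0]]}}

```text
t: 8.65
eef_pos: [0.5739, 0.0936, 0.2027]
ee_rot: [-3.137, 0.0, -1.572]
force: [-1.8, -0.4, 7.4]
width: 0.027
```

Call:
{"api": "play_rows", "payload": {"targets": [[0,0.003,0,-0.001,0,-0.0015,0],[0,0,0,0,0,0,0]]}}

```text
t: 8.9
eef_pos: [0.5735, 0.0935, 0.2016]
ee_rot: [-3.138, 0.001, -1.572]
force: [-0.1, -0.7, 1.9]
width: 0.0273
```

Call:
{"api": "play_rows", "payload": {"targets": [[0,0,0,0,0,-0.0015,0],[0,0,0,0,0,0,0]]}}

```text
t: 9.15
eef_pos: [0.5736, 0.0935, 0.2002]
ee_rot: [-3.138, 0.001, -1.572]
force: [-0.7, 0.2, 3.1]
width: 0.0274
```

Still sliding at about 5 N net, so I continue.

Call:
{"api": "play_rows", "payload": {"targets": [[0,0,0,0,0,-0.0015,0],[0,0,0,0,0,-0.0015,0]]}}

```text
t: 9.4
eef_pos: [0.5737, 0.0936, 0.1973]
ee_rot: [-3.138, 0.001, -1.572]
force: [-0.4, 0.3, 4.1]
width: 0.0271
```

Call:
{"api": "play_rows", "payload": {"targets": [[0,0.003,0,-0.001,0,-0.0015,0],[0,0,0,0,0,-0.0015,0]]}}

```text
t: 9.65
eef_pos: [0.5733, 0.0936, 0.1943]
ee_rot: [-3.14, 0.001, -1.572]
force: [0.2, -0.7, 3.8]
width: 0.0272
```

Call:
{"api": "play_rows", "payload": {"targets": [[0,0,0,0,0,-0.001,0],[0,0,0,0,0,-0.001,0]]}}

```text
t: 9.9
eef_pos: [0.5733, 0.0936, 0.192]
ee_rot: [-3.14, 0.001, -1.572]
force: [1.6, -0.2, 3.3]
width: 0.027
```

Call:
{"api": "play_rows", "payload": {"targets": [[0,0,0,0,0,-0.0015,0],[0,0,0,0,0,-0.0015,0]]}}

```text
t: 10.15
eef_pos: [0.5733, 0.0936, 0.1889]
ee_rot: [-3.14, 0.001, -1.572]
force: [0.4, -0.4, 7.3]
width: 0.0272
```

Call:
{"api": "play_rows", "payload": {"targets": [[0,0,0,0,0,-0.001,0],[0,0,0,0,0,-0.001,0]]}}

```text
t: 10.4
eef_pos: [0.5734, 0.0935, 0.188]
ee_rot: [-3.139, 0.0, -1.571]
force: [-3.0, -0.7, 11.0]
width: 0.0272
```

Call:
{"api": "play_rows", "payload": {"targets": [[0,0,0,0,0,-0.001,0],[0,0,0,0,0,-0.001,0]]}}

```text
t: 10.65
eef_pos: [0.5734, 0.0935, 0.188]
ee_rot: [-3.138, 0.001, -1.571]
force: [-3.1, -0.5, 11.5]
width: 0.0272
```

The wedge stalls: at z = 0.188 the net force is about 14 N and it doesn't advance. I'll firm up to about 20 N.

Call:
{"api": "play_rows", "payload": {"targets": [[0,0.003,0,0,0,-0.0015,0],[0,0,0,0,0,-0.0015,0],[0,0,0,0,0,-0.0015,0]]}}

```text
t: 11.02
eef_pos: [0.5736, 0.0935, 0.1874]
ee_rot: [-3.138, 0.001, -1.569]
force: [-4.8, 0.1, 14.9]
width: 0.0273
```

Call:
{"api": "play_rows", "payload": {"targets": [[0,0.003,0,-0.0005,0,-0.002,0],[0,0,0,0,0,-0.002,0]]}}

```text
t: 11.28
eef_pos: [0.5737, 0.0935, 0.1869]
ee_rot: [-3.138, 0.001, -1.568]
force: [-6.2, -0.2, 18.1]
width: 0.0273
```

About 21 N net and no further travel, so the wedge is seated. I'll lift off and look.

Call:
{"api": "play_rows", "payload": {"targets": [[0,0,0,0,0,-0.002,0],[0,0,0,0,0,0.004,0],[0,0,0,0,0,0.02,0],[0,0,0,0,0,0.03,0],[0,0,0,0,0,0,0],[0,0,0,0,0,0,0]]}}

```text
t: 12.02
eef_pos: [0.5687, 0.0935, 0.236]
ee_rot: [3.134, 0.001, -1.57]
force: [-0.1, -0.2, -3.9]
width: 0.0271
```

Run:
```python
from h import *
st=get_state();print(st["t"],st["eef_pos"],st["ee_rot"],st["force"],st["width"])
for n,bx in [("scene",(240,150,340,250)),("side",(190,110,290,210))]:
    im,d=grab_frame(n);x0,y0,x1,y1=bx
    cv2.imwrite(f"pics/{n}4.png",cv2.resize(im[y0:y1,x0:x1],None,fx=5,fy=5,interpolation=cv2.INTER_CUBIC));np.savez(n+"4.npz",im=im,d=d)
    P=cloud(n,d);hsv=cv2.cvtColor(im,cv2.COLOR_BGR2HSV)
    w=(abs(P[...,0]-.57)<.03)&(abs(P[...,1]-.095)<.02)&(P[...,2]>.085)&(P[...,2]<.142)
    Q=P[w];print(n,len(Q),np.percentile(Q,[2,50,98],axis=0).round(4))
    k=Q[:,2]>np.percentile(Q[:,2],98)-.006;print("top",Q[k].mean(0),Q[k].min(0),Q[k].max(0))
    for tag,PP in [("old",cloud(n,np.load(n+"0.npz")["d"])),("new",P)]:
        Q=PP[(abs(PP[...,0]-.57)<.06)&(PP[...,1]>.118)&(PP[...,1]<.165)&(PP[...,2]>.09)&(PP[...,2]<.125)]
        print(tag,"panel y",len(Q),Q[:,1].mean())
    m=(abs(P[...,0]-.572)<.05)&(abs(P[...,1]-.095)<.05)
    for a in np.arange(.15,.25,.02):
        Q=P[m&(P[...,2]>a)&(P[...,2]<a+.02)]
        if len(Q): print(n,a.round(2),len(Q),Q.min(0).round(4),Q.max(0).round(4))
```

```text
12.025 [0.56872607 0.09351694 0.23599382] [ 3.13403833e+00  5.24107501e-04 -1.56969864e+00] [-0.07984225 -0.22163697 -3.9041711 ] 0.027127303598522622
scene 109 [[0.5574 0.081  0.0864]
 [0.5864 0.0935 0.1106]
 [0.5941 0.1063 0.1159]]
top [0.57610039 0.09428626 0.11299989] [0.55551893 0.08327368 0.1103115 ] [0.59580421 0.10651674 0.11624551]
old panel y 66 0.13919988720499507
new panel y 67 0.1423544629063683
scene 0.15 24 [0.5716 0.0749 0.1587] [0.5925 0.1122 0.1699]
scene 0.17 67 [0.569  0.0706 0.17  ] [0.5951 0.115  0.1896]
scene 0.19 116 [0.5547 0.0703 0.1903] [0.594  0.1168 0.2099]
scene 0.21 22 [0.5734 0.0788 0.2102] [0.5974 0.1126 0.2271]
scene 0.23 29 [0.5939 0.0829 0.2301] [0.6013 0.1042 0.2447]
side 156 [[0.5547 0.0804 0.086 ]
 [0.5708 0.085  0.1067]
 [0.5898 0.108  0.1153]]
top [0.57199807 0.09294344 0.11265746] [0.55408232 0.07926056 0.10974426] [0.59061938 0.10937742 0.11599941]
old panel y 248 0.13862122043651032
new panel y 316 0.14190669664083522
side 0.15 34 [0.5484 0.0727 0.159 ] [0.5848 0.0959 0.1692]
side 0.17 90 [0.5452 0.0689 0.1703] [0.5883 0.0928 0.19  ]
side 0.19 143 [0.5458 0.0689 0.1901] [0.5915 0.1072 0.2099]
side 0.21 74 [0.5414 0.0765 0.21  ] [0.5976 0.0946 0.2298]
side 0.23 153 [0.5392 0.0785 0.23  ] [0.5986 0.104  0.25  ]
```

View pics/scene4.png

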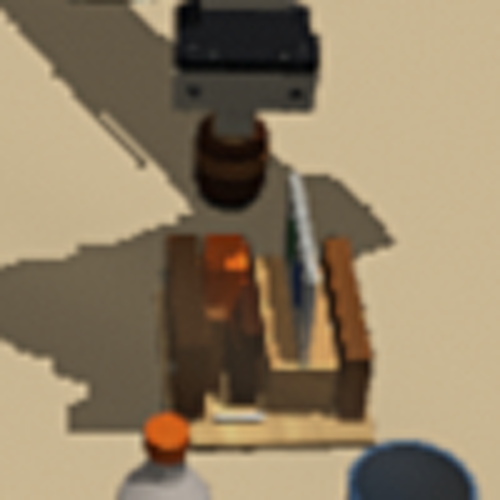

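View pics/side4.png

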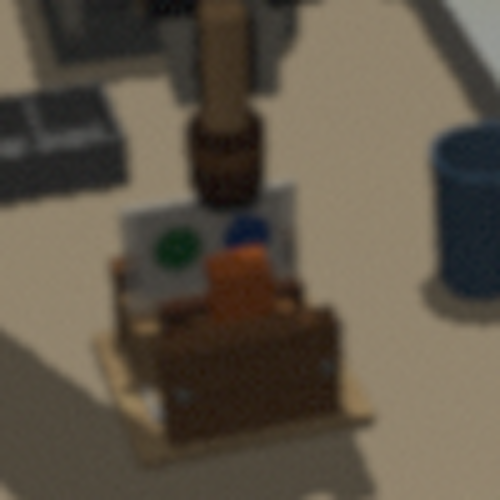

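The head has dropped from 0.137 to 0.113 m, and the panel has moved 3.2 mm in y. That fits: 24/5 − 1.5 ≈ 3.3 mm. I'll give it one more firm tap to confirm it's seated.

Call:
{"api": "play_rows", "payload": {"targets": [[0,-0.007,0,0.003,0,-0.015,0],[0,0,0,0,0,-0.018,0],[0,0,0,0,0,-0.005,0],[0,0,0,0,0,0,0],[0,0,0,0,0,0,0]]}}

```text
t: 12.75
eef_pos: [0.571, 0.093, 0.1945]
ee_rot: [3.138, -0.002, -1.57]
force: [0.9, -0.6, -3.1]
width: 0.0274
```

Call:
{"api": "play_rows", "payload": {"targets": [[0,-0.003,0,0,0,-0.002,0],[0,0,0,0,0,-0.0015,0],[0,0,0,0,0,-0.0015,0],[0,0,0,0,0,-0.0015,0]]}}

```text
t: 13.25
eef_pos: [0.5717, 0.0933, 0.1894]
ee_rot: [-3.14, -0.001, -1.569]
force: [-2.1, 0.3, 3.2]
width: 0.0275
```

Call:
{"api": "play_rows", "payload": {"targets": [[0,0,0,0,0,-0.0015,0],[0,0,0,0,0,-0.0015,0]]}}

```text
t: 13.5
eef_pos: [0.5718, 0.0933, 0.1883]
ee_rot: [-3.139, -0.001, -1.569]
force: [-5.4, -0.0, 9.7]
width: 0.0274
```

Call:
{"api": "play_rows", "payload": {"targets": [[0,0,0,0,0,-0.002,0],[0,0,0,0,0,-0.002,0]]}}

```text
t: 13.75
eef_pos: [0.5718, 0.0932, 0.1875]
ee_rot: [-3.137, -0.001, -1.568]
force: [-6.9, 0.5, 13.1]
width: 0.027
```

Call:
{"api": "play_rows", "payload": {"targets": [[0,0,0,0,0,-0.0025,0],[0,0,0,0,0,-0.0025,0]]}}

```text
t: 14.0
eef_pos: [0.5718, 0.0932, 0.187]
ee_rot: [-3.135, -0.001, -1.567]
force: [-8.4, 1.2, 16.4]
width: 0.0273
```

It stops at the same height with about 20 N, so the wedge is tight. I'll take the tool back to the mat.

Call:
{"api": "play_rows", "payload": {"targets": [[0,0,0,0,0,0.004,0],[0,0,0,0,0,0.025,0],[0,0,0,0,0,0.035,0],[0,0,0,0,-0.02,0.005,0],[0,0,0,-0.002,-0.045,0,0],[0,0,0,-0.003,-0.06,0,0],[0,0,0,-0.003,-0.06,0,0],[0,0,0,-0.003,-0.06,0,0],[0,0,0,-0.003,-0.055,0,0],[0,0,0,-0.002,-0.045,0,0],[0,0,0,0,-0.03,0,0],[0,0,0,0,0,0,0]]}}

```text
t: 15.5
eef_pos: [0.547, -0.2974, 0.2465]
ee_rot: [3.137, 0.003, -1.568]
force: [-1.0, 0.6, -3.8]
width: 0.0273
```

Call:
{"api": "play_rows", "payload": {"targets": [[0,0,0,0,0,0,0]]}}

```text
t: 15.62
eef_pos: [0.5462, -0.2976, 0.2452]
ee_rot: [3.135, 0.004, -1.569]
force: [0.8, 0.7, -3.3]
width: 0.0273
```

Call:
{"api": "play_rows", "payload": {"targets": [[-0.004,-0.006,0,0,0,-0.02,0],[0,0,0,0,0,-0.035,0],[0,0,0,0,0,-0.04,0],[0,0,0,0,0,-0.03,0],[0,0,0,0,0,-0.015,0],[0,0,0,0,0,0,0],[0,0,0,0,0,0,0]]}}

```text
t: 16.5
eef_pos: [0.5468, -0.2929, 0.1026]
ee_rot: [-3.139, -0.0, -1.563]
force: [-0.1, -0.4, -2.4]
width: 0.0273
```

Run:
```python
from h import *
st=get_state();print(st["t"],st["eef_pos"],st["ee_rot"],st["force"],st["width"])
x,y,z=st["eef_pos"]
for n in ["scene","side"]:
    im,d=grab_frame(n);u0={"scene":(110,140),"side":(210,190)}[n]
    cv2.imwrite(f"pics/{n}5.png",cv2.resize(im[u0[1]:u0[1]+120,u0[0]:u0[0]+120],None,fx=4,fy=4,interpolation=cv2.INTER_CUBIC))
    P=cloud(n,d);m=(abs(P[...,0]-x)<.04)&(abs(P[...,1]-y)<.04)
    for a in np.arange(.01,.1,.01):
        Q=P[m&(P[...,2]>a)&(P[...,2]<a+.01)]
        if len(Q): print(n,a.round(2),len(Q),Q.min(0).round(4),Q.max(0).round(4))
```

```text
16.5 [ 0.54680186 -0.29290354  0.10255375] [-3.13852725e+00 -2.84593712e-04 -1.56262801e+00] [-0.08410896 -0.39084443 -2.41731002] 0.0273223418573947
scene 0.02 11 [ 0.5452 -0.3057  0.0259] [ 0.5682 -0.2734  0.0296]
scene 0.03 16 [ 0.55   -0.3029  0.031 ] [ 0.5699 -0.2711  0.0397]
scene 0.04 26 [ 0.5469 -0.3101  0.0402] [ 0.571  -0.2702  0.0496]
scene 0.05 30 [ 0.5416 -0.3131  0.0504] [ 0.572  -0.2687  0.0599]
scene 0.06 30 [ 0.5498 -0.3138  0.0601] [ 0.5729 -0.2704  0.0699]
scene 0.07 61 [ 0.5317 -0.3137  0.0702] [ 0.5721 -0.2695  0.0791]
scene 0.08 8 [ 0.5459 -0.2869  0.0803] [ 0.5595 -0.2782  0.0895]
scene 0.09 12 [ 0.5198 -0.305   0.0916] [ 0.577  -0.2789  0.0997]
side 0.02 16 [ 0.5279 -0.3117  0.0255] [ 0.5588 -0.297   0.0298]
side 0.03 28 [ 0.5242 -0.3145  0.0302] [ 0.5675 -0.293   0.04  ]
side 0.04 52 [ 0.5243 -0.3157  0.0403] [ 0.5675 -0.2929  0.0499]
side 0.05 52 [ 0.5239 -0.3156  0.05  ] [ 0.5662 -0.2941  0.0597]
side 0.06 64 [ 0.5239 -0.3155  0.0601] [ 0.5669 -0.2943  0.0699]
side 0.07 135 [ 0.524  -0.3164  0.0701] [ 0.5693 -0.2856  0.08  ]
side 0.08 34 [ 0.53   -0.3062  0.0801] [ 0.5584 -0.2962  0.09  ]
side 0.09 60 [ 0.5174 -0.3065  0.0902] [ 0.5755 -0.2864  0.1   ]
```

View pics/side5.png

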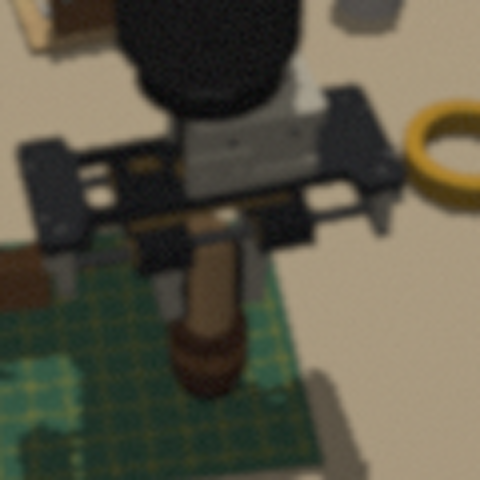

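The tool is upright in the grip: the block's edges stay vertical to within about 1 mm from 30 to 70 mm height, and it is over the mat. I'm lowering the last 22 mm.

Call:
{"api": "play_rows", "payload": {"targets": [[0,0.003,0,0,0,-0.01,0],[0,0,0,0,0,-0.008,0],[0,0,0,0,0,0,0],[0,0,0,0,0,0,0]]}}

```text
t: 17.1
eef_pos: [0.5474, -0.2933, 0.0849]
ee_rot: [-3.139, -0.001, -1.563]
force: [-0.3, 0.5, -2.9]
width: 0.0272
```

Call:
{"api": "play_rows", "payload": {"targets": [[0,0,0,0,0,-0.001,0],[0,0,0,0,0,0,0]]}}

```text
t: 17.35
eef_pos: [0.5476, -0.2934, 0.084]
ee_rot: [-3.139, -0.001, -1.563]
force: [-0.2, -1.1, -2.3]
width: 0.0274
```

Call:
{"api": "play_rows", "payload": {"targets": [[0,0,0,0,0,-0.0015,0],[0,0,0,0,0,-0.0015,0],[0,0,0,0,0,0,0]]}}

```text
t: 17.73
eef_pos: [0.5476, -0.2934, 0.081]
ee_rot: [-3.138, -0.001, -1.563]
force: [-0.6, 0.0, -2.9]
width: 0.027
```

Call:
{"api": "play_rows", "payload": {"targets": [[0,0,0,0,0,-0.001,0],[0,0,0,0,0,0,0]]}}

```text
t: 17.98
eef_pos: [0.5478, -0.2935, 0.0803]
ee_rot: [-3.138, -0.001, -1.563]
force: [-0.8, -0.5, -1.7]
width: 0.0269
```

Call:
{"api": "play_rows", "payload": {"targets": [[0,0,0,0,0,-0.001,0],[0,0,0,0,0,0,0]]}}

```text
t: 18.23
eef_pos: [0.5479, -0.2936, 0.0799]
ee_rot: [-3.138, -0.001, -1.563]
force: [-1.0, 1.0, 0.8]
width: 0.0272
```

It's touching the mat, so I release.

Call:
{"api": "play_rows", "payload": {"targets": [[0,0,0,0,0,0,0.4],[0,0,0,0,0,0,0.6],[0,0,0,0,0,0,1],[0,0,0,0,0,0,1],[0,0,0,0,0,0,1],[0,0,0,0,0,0,1],[0,0,0,0,0,0,1]]}}

```text
t: 19.1
eef_pos: [0.5489, -0.2939, 0.0803]
ee_rot: [-3.136, -0.002, -1.563]
force: [-0.3, -0.7, -0.1]
width: 0.0861
```

Call:
{"api": "play_rows", "payload": {"targets": [[0,0,0,0,0,0.01,1],[0,0,0,0,0,0.02,1],[0,0,0,0,0,0.04,1],[0,0,0,0,0,0.05,1],[0,0,0,0,0,0.04,1],[0,0,0,0,0,0.02,1],[0,0,0,0,0,0,1],[0,0,0,0,0,0,1]]}}

```text
t: 20.1
eef_pos: [0.5474, -0.2938, 0.2703]
ee_rot: [-3.134, -0.003, -1.562]
force: [0.5, 0.2, -0.9]
width: 0.0875
```

Run:
```python
from h import *
st=get_state();print(st["t"],st["eef_pos"],st["force"],st["width"])
for n in ["scene","side"]:
    im,d=grab_frame(n);cv2.imwrite(f"pics/{n}6.png",im)
    P=cloud(n,d);m=(abs(P[...,0]-.547)<.04)&(abs(P[...,1]+.293)<.04)
    for a in [.01,.03,.06,.08,.1,.116]:
        Q=P[m&(P[...,2]>a)&(P[...,2]<a+.014)]
        if len(Q): print(n,a,len(Q),Q.min(0).round(4),Q.max(0).round(4))
    Q=P[(abs(P[...,0]-.57)<.06)&(P[...,1]>.118)&(P[...,1]<.165)&(P[...,2]>.09)&(P[...,2]<.125)];print("panel y",Q[:,1].mean())
    w=P[(abs(P[...,0]-.572)<.015)&(abs(P[...,1]-.096)<.009)&(P[...,2]>.085)&(P[...,2]<.142)];print("wedge top",np.percentile(w[:,2],[50,90,98]))
```

```text
20.1 [ 0.54739191 -0.29383048  0.27025585] [ 0.50370822  0.20319561 -0.88418394] 0.08747691823996881
scene 0.01 34 [ 0.5432 -0.3092  0.0107] [ 0.5726 -0.27    0.024 ]
scene 0.03 42 [ 0.547  -0.3137  0.03  ] [ 0.5739 -0.2701  0.044 ]
scene 0.06 27 [ 0.5521 -0.3037  0.0606] [ 0.5655 -0.2795  0.074 ]
scene 0.08 27 [ 0.5508 -0.305   0.0802] [ 0.5646 -0.2803  0.0929]
scene 0.1 23 [ 0.5534 -0.3049  0.1009] [ 0.5635 -0.2795  0.1139]
scene 0.116 45 [ 0.5384 -0.3063  0.1162] [ 0.5635 -0.2796  0.1251]
panel y 0.1424297759355049
wedge top [0.11311637 0.11415304 0.11539491]
side 0.01 47 [ 0.5253 -0.3156  0.0113] [ 0.5671 -0.2957  0.0237]
side 0.03 76 [ 0.5243 -0.3163  0.0301] [ 0.5662 -0.2886  0.044 ]
side 0.06 49 [ 0.5337 -0.307   0.0602] [ 0.5614 -0.2923  0.0739]
side 0.08 50 [ 0.5339 -0.3062  0.0808] [ 0.5612 -0.2928  0.0939]
side 0.1 53 [ 0.5339 -0.3075  0.1002] [ 0.5607 -0.291   0.1139]
side 0.116 111 [ 0.5342 -0.3066  0.1162] [ 0.5605 -0.2795  0.1242]
panel y 0.1421868477549087
wedge top [0.10028658 0.10028658 0.10028658]
```

View pics/side6.png

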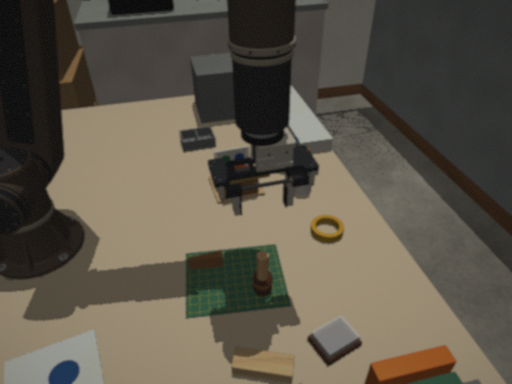

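View pics/scene6.png

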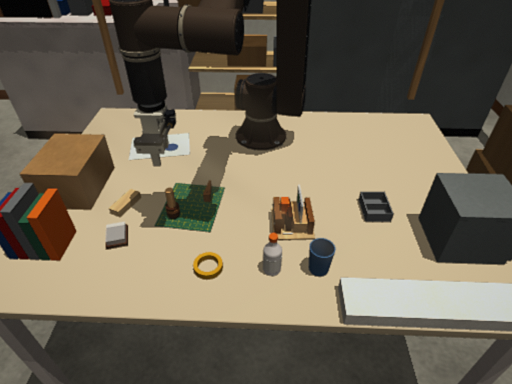

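The tool stands upright on the mat, at about (262,280) in the side view and (172,205) in the scene view. The wedge stays deep in the slot, and nothing else has moved. Handing in.

Run:
```python
from station import *
print(job_done())
```

```text
the job is handed in; nothing more can be done
None
```

I tapped the wedge in until it stopped, stood the tool back on the mat and handed the job in at about 20 s of the 51 s allowed. `job_done()` reports no verdict, so I don't have the judged result.

- **Wedge:** It went about 24 mm deeper, with its head dropping from 0.137 m to 0.113 m. A second firm press of about 20 N stopped at the same height, so it is seated. The highest net force I read was about 21 N, well under the 35 N limit, though I only read it at the end of each move.
- **Panel:** It moved about 3.2 mm towards the fence, which fits 24/5 minus the 1.5 mm of free jaw travel. I couldn't measure the force between panel and fence directly. The evidence that it is tight is the stop, that fit, and the panel staying put after the tool was lifted.
- **Tool:** It stands upright and released on the mat at about (0.547, -0.293), inside the mat's outline. The arm is clear, about 19 cm above where it let go.
- **Other things:** Nothing else looks moved in the last pictures; I judged that by eye.
- **Checks that disagreed:** The last side-view reading of the wedge's height (0.100 m) came out wrong, most likely because the gripper hid the wedge. The scene view at the same moment still read 0.113 to 0.115 m. During the presses I also read a sideways force of 6 to 8 N that I didn't explain; it went away once the tool was lifted.

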